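Slide the bead case's cover home and bolt it

TASK

Close the bead case: with a fingertip push the loose cover board along its rails, over the bead compartments, until it drops into its notch and lies flat, then push the little bolt inwards over it as far as it goes. Do not pick the cover up off its rails, and leave everything else on the table where it is.

Things in the scene. Friction and masses are not known exactly. Their poses are not given: they have to be found in the camera images.
- case: wooden bead case fixed to the table: 290 mm along x, y from -60 to +104, walls 49.5 high; origin on the table, z up, +x = the way the cover closes. Two rails (y = -45 and +45) carry the cover: tops 46 mm above the table from x = -145 to 0, cut down to 38 mm from x = 0 to 135. Guide walls at y = -52 and 52, end wall at x = 135; nothing stands above 46 mm between them but the cover
- cover: loose plywood board 130 x 100 x 8 mm, about 0.16 kg; origin at the centre of its underside, x along the case's x. Starts parked on the high rails, underside at 46 mm, origin at case x = -78 to -45. Pushed to +x with under 2 N it tips nose-down about half-way, and its tail drops when its nose meets the end wall: underside then at 38 mm, origin near case x = 67
- cover_step (a point): middle of the top edge of the thumb step on the cover's tail. Its upright push face looks to the cover's -x, is 70 mm wide (y) and 18 high, from the board's top up to this point (26 mm above the board's underside); the point is on the face, 61 mm to -x of the cover's origin. The front of the step slopes down to the board
- notch (a point): centre of the notch's floor, 38 mm above the table, between four bead compartments: where the cover's origin comes to rest, within 3 mm; axes as the case's
- bolt (a joint): travel of the steel slide bolt, m: 0 to 0.005 at the start (open), 0.024 fully in, against a stop. It slides to the case's -y over the seated cover, stays where it is left, takes 2 N to push. An undropped cover blocks the bolt, and a closed bolt blocks the cover
- bolt_tab (a point): centre of the top of the bolt's upright tab, 80 mm above the table; the tab is 26 mm along the case's x, 8 along y, and reaches down to 50 mm. Push its outer face, which looks to the case's +y and lies 4 mm from this point, towards the case's -y. Beyond that face nothing of the case is higher than 49.5 mm
- spool_a: a wire spool with black flanges, 60 mm across and 55 tall, standing near the case; origin at the centre of its underside (bystander, leave it alone)
- spool_b: a wire spool, 60 mm across and 45 tall, standing on the table; origin at the centre of its underside (bystander, leave it alone)
- pliers: red-handled pliers lying flat on the table before the case, 165 mm long, 16 high; origin near the pivot (bystander, leave it alone)
- phone: a black phone 75 x 150 x 9 mm lying on the table; origin at the centre of its underside (bystander, leave it alone)
- bead_jar: a small jar 48 mm across and 60 tall standing near the case; origin at the centre of its underside (bystander, leave it alone)
- vial: a clear bead vial 77 x 22 x 20 mm lying in the side tray of the case; origin at the centre of its underside (bystander, leave it alone)
Not all that is in view belongs to the job. There is more than one size of the cover; the job needs the middle-sized.

How it is judged:
By the outcome, as a careful person would: the job done as asked, in the order asked, and still so for the second after the job is handed in, with the robot touching nothing.
It also fails if it takes over 42 s, if anything falls off the work surface, if the arm or the gripper's body presses on something with over 40 N, if the wrist force passes 120 N, or if a joint passes its speed limit or range.

ROBOT

A 6-joint arm with a two-finger parallel gripper is mounted at the origin on the work surface. World frame = base frame: x ahead of the robot, y to its left, z up, the work surface at z = 0. Lengths are in m, angles in degrees, forces in N, time in s.
With the tool pointing down it reaches from about 0.4 to 0.825 m from the base axis. Payload 7 kg.
Tool frame: the origin (TCP) lies on the centre line of the jaws, within the pads' length; the fingertips stand 11 mm ahead of it and the grasp point (between the pads) lies 8 mm behind it; z points along the fingers, y is the line along which they close (so a half turn about z gives the same grasp; the last joint's range is limited). The gripper opens to 88 mm and grips with 3 to 60 N. Pads are 19 mm wide; open, the fingers measure 130 mm over their backs; the gripper's body (78 mm by 193 mm) begins 47 mm behind the grasp point.
Start: joints at [92.481, 20.546, 0.682, 0, -70.136, -16.507], TCP at [0.164, 0.655, 0.238] pointing down, gripper open.
Joint ranges: [-176.03, 176.03], [-82.01, 121.73], [-58.28, 71.71], [-173.87, 95.51], [-174.79, -0.11], [-173.66, 173.66]. Speed limits (degrees/s): [136.94, 136.94, 172.46, 180, 180, 180].

INTERFACE

Orientations are given as [roll, pitch, yaw] about the fixed x, y, z axes, in that order (R = Rz(yaw) Ry(pitch) Rx(roll)).
In Python, from plant import r, capture, camera_model, job gives the robot as it stands.
- The arm moves only by the tool drive_tool, never from a script. Its argument "increments" is a list that holds one entry, the list of rows, each a list of 5 numbers: the gripper's target within -1 to 1 (fully open at 1, half-way at 0, shut at -1), then the shift along the tool's x, y, z scaled (see below), then the turn about the tool's z scaled (see below). In form: [[[gripper, tx, ty, tz, roll], ...]]. A call has 1 to 5 rows; each row is the pose to reach, as a shift and turn from the pose commanded when the call began, along the tool's axes at that moment, turning the shorter way round; what a row does not reach only later rows make up. The controller multiplies each number of a shift by 120 mm and each number of a turn by 360 degrees. A row lasts 1/8 s, in which the tool goes at most 62.5 mm and 10.7 degrees, less where a joint would pass 70% of its speed; a pose out of reach is approached as far as the arm can. A call with a number of a shift or a turn outside -1 to 1 is refused whole. A call with a gripper value outside its range is refused whole. The fingers move at their own pace and stop on an object; "squeeze" is the grip in N (left out, the last holds). Time passes only in rows, so rows that repeat a pose let the fingers close. It gives the time, the measured TCP pose, the force, the opening and the grip force at its end, in the units of the state.
- r.get_state(): the state, without advancing time (a new reading comes with each control period).
- capture(name): name is "side" or "top" or "wrist"; returns the picture (384x512x3 uint8, red, green, blue); there is no depth.
- camera_model(name): a dict with "camera_matrix" (3x3 intrinsics, pixels), "rvec" (rotation vector, rad) and "tvec" (3), from world to camera coordinates, as OpenCV has them. Camera axes: x right, y down, z forward; pixel columns grow to the right and rows downward; lengths in m; the calibration is good to about 2 mm. The wrist camera is an equidistant fisheye: a pixel r from the principal point sees the ray r / f radians off the axis. A picture is of the moment at which its call begins: read the wrist's pose just before it. camera_model takes no time and is no camera call; for the wrist camera it gives the pose at the moment of the call.
- job.close_job(): hands the job in; it is judged then, once.
The state is a dict: "time_s": time; "joints": joint angles; "qd": joint speeds; "joint_torque": joint torques, N m; "tcp_pos": TCP position; "eef_rot": TCP orientation; "contact_force": force on the tool from outside, world axes, zero at the start; "moment": the same for the moment, N m; "gripper_width": finger opening in m; "gripper_force": force on a finger pad.
Only numpy, scipy, OpenCV 4.12 (cv2) and the standard library are available. Lean on these libraries where they do the work, as an engineer would, in place of code of your own. Each camera call takes 0.05 s, during which the arm holds its last target. There are 200 camera calls.

## Working session

There is one attempt and no reset: what is moved stays moved. The work goes in short steps, Python scripts to look and compute and a tool call to move; the robot and the scene stay as the last step left them, time stands still between calls to the robot, and variables do not carry over. Pictures are saved under pics/ and viewed, at most 10 in all, crops included, and the job is handed in when it is done.

Besides the shell and the picture viewer there is one more tool, called after "Emit:" as a command line: name --argument value ..., lists and objects as JSON in quotes. drive_tool: Moves the arm, as the interface text tells. Its arguments: {"type":"object","properties":{"increments":{"type":"array"},"squeeze":{"type":"number"}},"required":["increments"]}

```bash
mkdir -p pics; python3 - <<'E'
from plant import r,capture,camera_model
import cv2
print(r.get_state())
for n in ("side","top"):
    m=camera_model(n);print(n,m)
    im=capture(n);cv2.imwrite(f"pics/{n}0.png",cv2.resize(im[:,:,::-1],(800,600),interpolation=cv2.INTER_CUBIC))
E
```

```text
{'time_s': 0.0, 'joints': array([ 9.24821679e+01,  2.05898156e+01,  6.35977536e-01, -1.99096340e-02,
       -7.01355142e+01, -1.65074119e+01]), 'qd': array([-0.0316797 ,  0.07217898, -0.02897716, -0.00549494,  0.03079544,
        0.07710471]), 'joint_torque': array([ 3.23603099e-04, -5.82720530e+01,  2.93052185e+01,  6.99720025e+00,
        7.01768513e-03, -1.64316734e-04]), 'tcp_pos': array([0.1634908 , 0.65443637, 0.23665835]), 'eef_rot': array([ 1.79909012e+02, -7.44573546e-03, -1.40320179e+01]), 'contact_force': array([-0.59116618, -1.26793242,  0.86778354]), 'moment': array([ 0.02773726, -0.06009753, -0.04158653]), 'gripper_force': 0.0, 'gripper_width': 0.0872294312518177}
side {'camera_matrix': array([[356.47207701,   0.        , 259.64850742],
       [  0.        , 356.47207701, 189.80146362],
       [  0.        ,   0.        ,   1.        ]]), 'rvec': array([ 2.27968188, -0.68125647,  0.29510985]), 'tvec': array([-0.46344067,  0.2966684 ,  0.88079728])}
top {'camera_matrix': array([[397.46905095,   0.        , 251.67004419],
       [  0.        , 397.46905095, 190.50828105],
       [  0.        ,   0.        ,   1.        ]]), 'rvec': array([ 2.10986689, -2.15641157,  0.18377594]), 'tvec': array([0.02819499, 0.56236067, 1.06987752])}
```

View pics/side0.png

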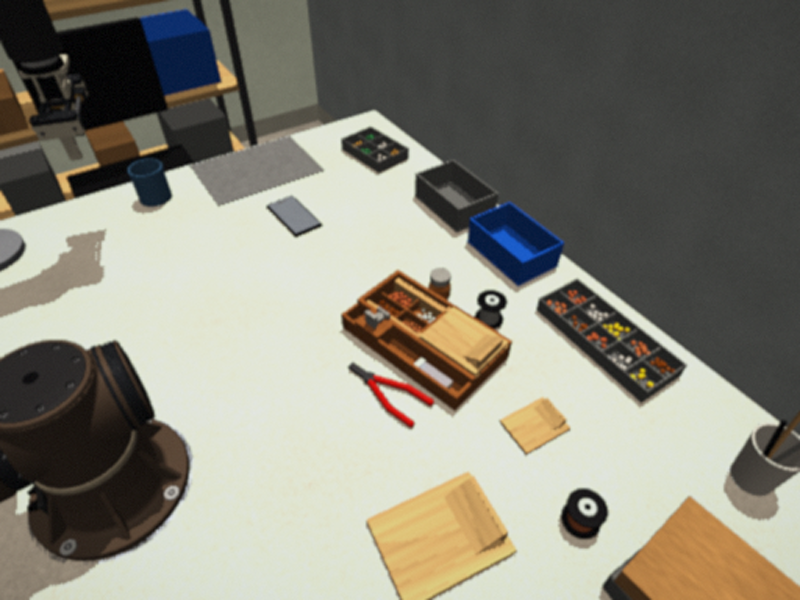

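View pics/top0.png

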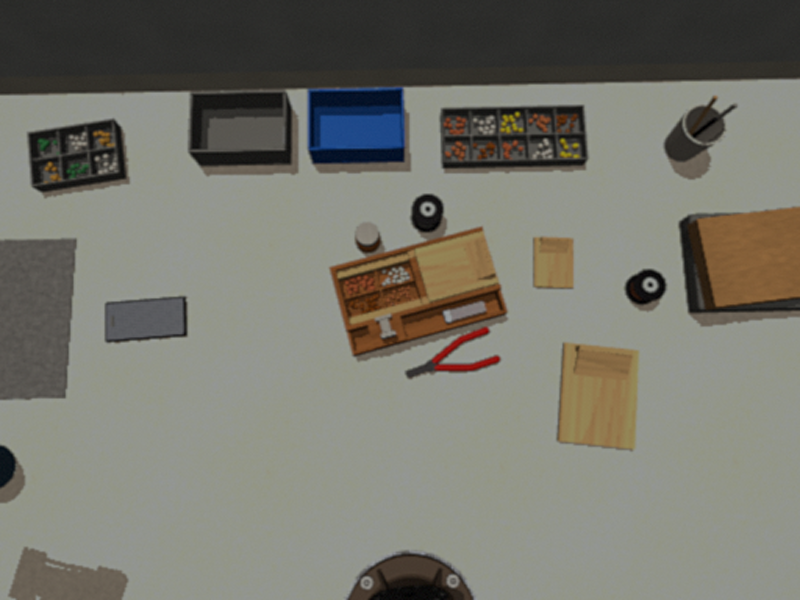

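The case's +x runs image-left in the top view (the cover is at its right end, around 455,265), the bolt tab is near (387,325) and faces the robot. I'll zoom both views for picking points.

```bash
python3 - <<'E'
import cv2,numpy as np
from plant import capture
t=capture("top")[:,:,::-1];s=capture("side")[:,:,::-1]
# top crop x205-335,y140-235 ; side crop x210-335,y165-265 (native), x6
a=cv2.resize(t[140:235,203:336],None,fx=6,fy=6,interpolation=cv2.INTER_LANCZOS4)
b=cv2.resize(s[165:265,210:340],None,fx=6,fy=6,interpolation=cv2.INTER_LANCZOS4)
a=cv2.convertScaleAbs(a,alpha=1.5)
cv2.imwrite("pics/tz.png",a);cv2.imwrite("pics/sz.png",b)
E
```

```text
(no output)
```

View pics/tz.png

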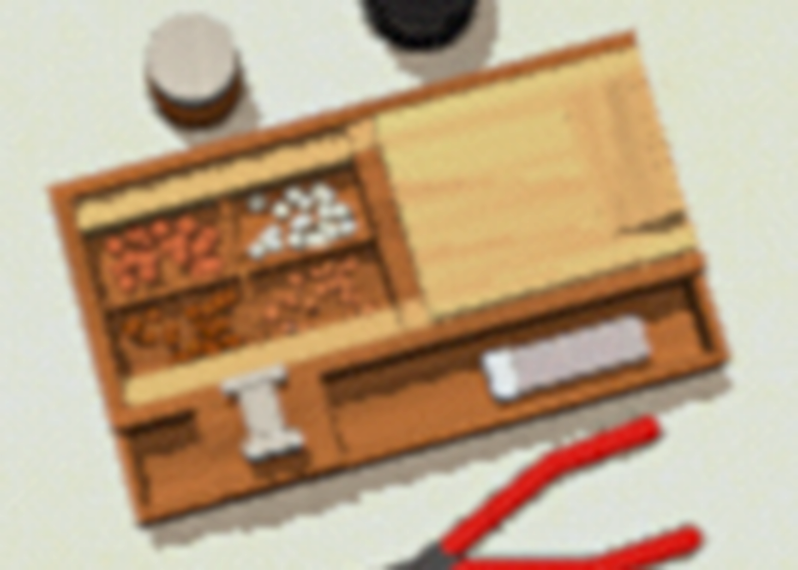

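View pics/sz.png

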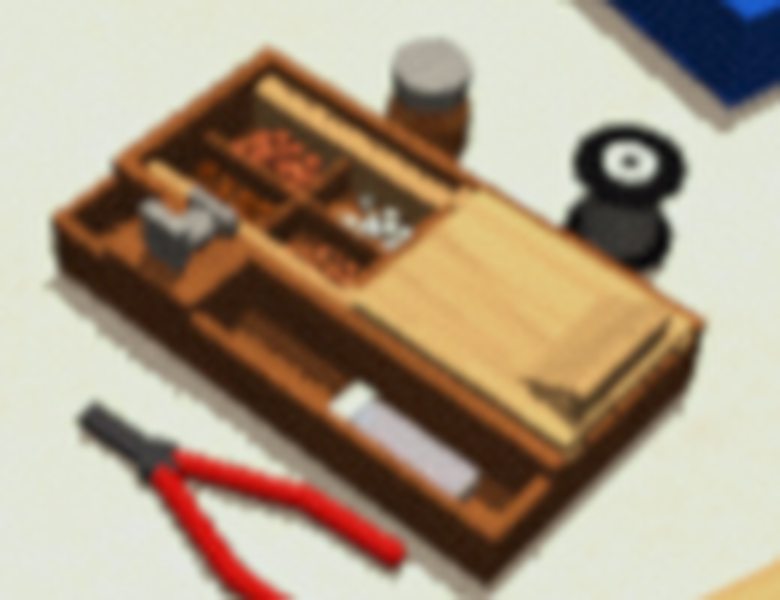

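```bash
cat > h.py <<'E'
import numpy as np,cv2
from plant import camera_model
from scipy.optimize import least_squares
C={n:camera_model(n) for n in("top","side")}
def proj(n,P):
    m=C[n];return cv2.projectPoints(np.array(P,float).reshape(-1,1,3),m["rvec"],m["tvec"],m["camera_matrix"],None)[0].reshape(-1,2)
def nat(n,p):
    o=(203,140) if n=="top" else (210,165)
    return np.array(o)+(np.array(p,float)+.5)/6-.5
def tri(a,b):
    return least_squares(lambda P:np.r_[(proj("top",P)-nat("top",a))[0],(proj("side",P)-nat("side",b))[0]],[.55,0,.05])
E
python3 - <<'E'
from h import *
pts={"TL":((50,187),(268,48)),"TR":((634,33),(703,322)),"noseL":((378,118),(478,192)),"noseR":((432,318),(358,300)),"tailR":((697,245),(575,450)),
"tabouter_mid":((272,450),(168,220)),"BR":((728,360),(490,540)),"BL":((142,520),(55,215))}
for k,(a,b) in pts.items():
    s=tri(a,b);print(k,s.x.round(4),"res",s.fun.round(2))
# planar fit
L=[("TL",145,-60,.0495),("TR",-145,-60,.0495)]
def W(p,x,y,z): c,s=np.cos(p[2]),np.sin(p[2]);return [p[0]+(c*x-s*y)/1e3,p[1]+(s*x+c*y)/1e3,z]
def f(p):
    o=[]
    for k,x,y,z in L:
        for n,i in(("top",0),("side",1)): o+=list((proj(n,W(p,x,y,z))-nat(n,pts[k][i]))[0])
    for k,x,y in(("noseL",p[3]*1e3,-50),("noseR",p[3]*1e3,50),("tailR",p[3]*1e3-130,50)):
        for n,i in(("top",0),("side",1)): o+=list((proj(n,W(p,x,y,.054))-nat(n,pts[k][i]))[0])
    return o
s=least_squares(f,[.55,-.02,1.7,0]);print(s.x,np.degrees(s.x[2]),np.round(s.fun,1))
np.save("p.npy",s.x)
p=s.x
print("step",W(p,p[3]*1e3-65-61,0,.072))
# bolt tab, relative to case frame
P=tri(*pts["tabouter_mid"]).x; c,si=np.cos(p[2]),np.sin(p[2]);d=P-[p[0],p[1],0]
print("tab in case",c*d[0]+si*d[1],-si*d[0]+c*d[1],P[2])
E
```

```text
TL [0.621  0.1301 0.0513] res [-0.06  0.15  0.18 -0.04]
TR [ 0.6899 -0.1484  0.0524] res [-0.05  0.1   0.11 -0.03]
noseL [ 0.6485 -0.0247  0.0584] res [-0.2   0.44  0.51 -0.13]
noseR [ 0.5553 -0.0483  0.0557] res [ 0.15 -0.36 -0.4   0.09]
tailR [ 0.5882 -0.1741  0.0526] res [ 0.25 -0.53 -0.55  0.14]
tabouter_mid [0.4933 0.0269 0.0806] res [ 0.26 -0.67 -0.76  0.15]
BR [ 0.5333 -0.1869  0.0414] res [-0.04  0.1   0.1  -0.02]
BL [0.4644 0.0885 0.0462] res [ 0.04 -0.12 -0.13  0.02]
[ 0.59931488 -0.02299542  1.82082648 -0.01351719] 104.32567276242055 [-0.8  0.1 -0.1 -0.1 -0.2 -0.8  0.9  0.2 -0.6 -0.1  0.9  0.3  0.2  0.1
 -0.7  0.7  0.5  0.  -1.   0.2]
step [np.float64(0.6338360664354455), np.float64(-0.15817431935186838), 0.072]
tab in case 0.0745449065733916 0.09038430487541071 0.08058591395629662
```

Case yaw is about 104.3° with its origin at (0.599, -0.023). The measured heights agree with the text, and the cover sits at case x ≈ -78. I'll travel high with the fingers closing.

Emit:
drive_tool --increments '[[[-1, 0.18, 0.19, 0, 0], [-1, 0.36, 0.37, 0, 0], [-1, 0.53, 0.56, 0, 0], [-1, 0.71, 0.74, 0, 0], [-1, 0.89, 0.93, 0, 0]]]' --squeeze 10

```text
time_s: 0.82
tcp_pos: [0.2406, 0.5197, 0.2374]
eef_rot: [180.0, 0.0, -14.0]
contact_force: [0.8, -0.2, -0.1]
gripper_width: 0.043
gripper_force: 0.0
```

Emit:
drive_tool --increments '[[[-1, 0.18, 0.19, 0, 0], [-1, 0.36, 0.37, 0, 0], [-1, 0.53, 0.56, 0, 0], [-1, 0.71, 0.74, 0, 0], [-1, 0.89, 0.93, 0, 0]]]'

```text
time_s: 1.45
tcp_pos: [0.3173, 0.3852, 0.2376]
eef_rot: [-180.0, 0.0, -14.0]
contact_force: [-0.6, -0.0, -0.1]
gripper_width: 0.0009
gripper_force: 0.0
```

Emit:
drive_tool --increments '[[[-1, 0.18, 0.19, 0, 0], [-1, 0.36, 0.37, 0, 0], [-1, 0.53, 0.56, 0, 0], [-1, 0.71, 0.74, 0, 0], [-1, 0.89, 0.93, 0, 0]]]'

```text
time_s: 2.08
tcp_pos: [0.3937, 0.251, 0.2377]
eef_rot: [-180.0, -0.0, -14.0]
contact_force: [-0.3, -0.3, 0.6]
gripper_width: 0.0003
gripper_force: 0.0
```

Emit:
drive_tool --increments '[[[-1, 0.18, 0.19, 0, 0], [-1, 0.36, 0.37, 0, 0], [-1, 0.53, 0.56, 0, 0], [-1, 0.71, 0.74, 0, 0], [-1, 0.89, 0.93, 0, 0]]]'

```text
time_s: 2.7
tcp_pos: [0.4702, 0.1169, 0.2377]
eef_rot: [-180.0, -0.0, -14.0]
contact_force: [-0.1, -0.0, 0.6]
gripper_width: 0.0004
gripper_force: 0.0
```

Emit:
drive_tool --increments '[[[-1, 0.18, 0.19, 0, 0.029], [-1, 0.36, 0.37, 0, 0.058], [-1, 0.53, 0.56, 0, 0.087], [-1, 0.71, 0.74, 0, 0.116], [-1, 0.89, 0.93, 0, 0.145]]]'

```text
time_s: 3.32
tcp_pos: [0.5466, -0.0173, 0.2376]
eef_rot: [-180.0, 0.0, -66.6]
contact_force: [0.5, 0.4, 0.2]
gripper_width: 0.0003
gripper_force: 0.0
```

Emit:
drive_tool --increments '[[[-1, 0.26, -0.03, 0, 0], [-1, 0.52, -0.05, 0, 0], [-1, 0.785, -0.08, 0, 0], [-1, 0.785, -0.08, 0, 0.026]]]'

```text
time_s: 3.82
tcp_pos: [0.5935, -0.1005, 0.2369]
eef_rot: [179.9, -0.0, -75.9]
contact_force: [-1.0, 0.5, -0.5]
gripper_width: 0.0006
gripper_force: 0.0
```

```bash
cat >> h.py <<'E'
p=np.load("p.npy")
def tocase(P):
    c,s=np.cos(p[2]),np.sin(p[2]);d=np.array(P)-[p[0],p[1],0];return np.array([c*d[0]+s*d[1],-s*d[0]+c*d[1],d[2]])
def shift(cx,cy,cz):  # case target -> tool shift numbers (/120mm)
    from plant import r
    from scipy.spatial.transform import Rotation as R
    st=r.get_state();c,s=np.cos(p[2]),np.sin(p[2])
    T=np.array([p[0]+c*cx-s*cy,p[1]+s*cx+c*cy,cz]);M=R.from_euler("xyz",st["eef_rot"],degrees=True)
    print("case now",tocase(st["tcp_pos"]).round(4),"rot",st["eef_rot"].round(1),"t",st["time_s"],"j",st["joints"].round(0))
    print("shift",(M.inv().apply(T-st["tcp_pos"])/.12).round(3))
E
python3 -c "
from h import *
shift(-.165,0,.16)"
```

```text
case now [-0.0736  0.0248  0.2369] rot [179.9  -0.  -75.9] t 3.825 j [  9.  14.  -9.   0. -67.   5.]
shift [ 0.761 -0.21   0.641]
```

Emit:
drive_tool --increments '[[[-1, 0.38, -0.105, 0, 0], [-1, 0.761, -0.21, 0, 0], [-1, 0.761, -0.21, 0.32, 0], [-1, 0.761, -0.21, 0.641, 0], [-1, 0.761, -0.21, 0.641, 0]]]'

```text
time_s: 4.45
tcp_pos: [0.6379, -0.1808, 0.1573]
eef_rot: [179.6, 0.1, -75.6]
contact_force: [-0.0, -0.3, 0.3]
gripper_width: 0.0003
gripper_force: 0.0
```

```bash
python3 - <<'E'
from h import *
from plant import capture
shift(-.165,0,.075)
w=capture("wrist")[:,:,::-1]; s=capture("side")[:,:,::-1]
s=cv2.resize(s[130:280,210:350],(560,600),interpolation=cv2.INTER_CUBIC)
t=capture("top")[:,:,::-1]; 
cv2.imwrite("pics/a.png",np.hstack([s[:400],cv2.resize(w,(0,0),fx=.47,fy=.47)[:, :240] if 0 else cv2.resize(w,(240,400))]))
cv2.imwrite("pics/w.png",cv2.resize(w,(800,600)))
E
```

```text
case now [-0.1624  0.0017  0.1573] rot [ 1.796e+02  1.000e-01 -7.560e+01] t 4.45 j [  1.  23.  -7.  -0. -61.  13.]
shift [ 0.023 -0.018  0.686]
```

View pics/w.png

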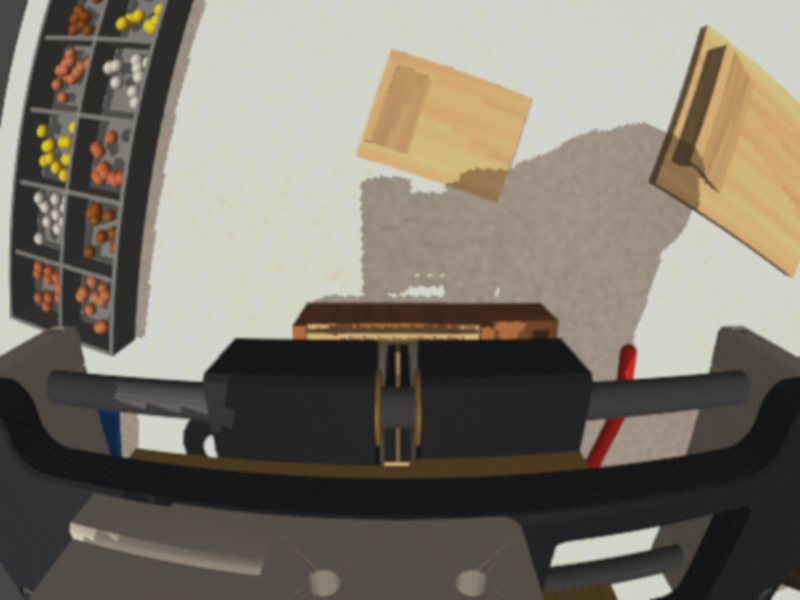

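The fingertips stand just beyond the case end (case edge at row 305–340), centred on the cover (around col 393). Next I'll lower to the step height.

Emit:
drive_tool --increments '[[[-1, 0.02, -0.018, 0.3, 0], [-1, 0.02, -0.018, 0.55, 0], [-1, 0.02, -0.018, 0.67, 0], [-1, 0.02, -0.018, 0.67, 0], [-1, 0.02, -0.018, 0.67, 0]]]'

```text
time_s: 5.22
tcp_pos: [0.6442, -0.1823, 0.0821]
eef_rot: [-179.9, -0.1, -75.6]
contact_force: [0.4, -0.8, 0.1]
gripper_width: 0.0008
gripper_force: 0.0
```

```bash
python3 - <<'E'
from h import *
from plant import capture
shift(-.150,0,.076)
s=capture("side")[:,:,::-1]
t=capture("top")[:,:,::-1]
a=cv2.resize(s[165:265,210:340],(520,400),interpolation=cv2.INTER_CUBIC)
b=cv2.resize(t[120:235,270:350],(278,400),interpolation=cv2.INTER_CUBIC)
cv2.imwrite("pics/b.png",np.hstack([a,b]))
E
```

```text
case now [-0.1655 -0.0041  0.0821] rot [-1.799e+02 -1.000e-01 -7.560e+01] t 5.225 j [  1.  27. -11.   0. -52.  14.]
shift [-0.129  0.034  0.051]
```

View pics/b.png

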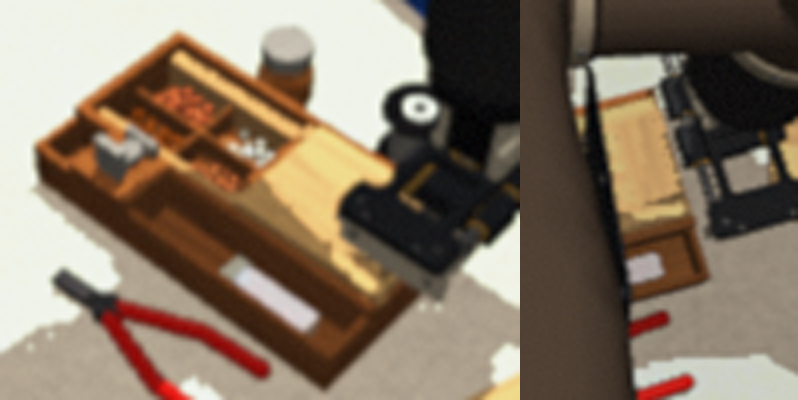

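The gripper is behind the cover tail, clear of the case. Next comes a slow approach to contact.

Emit:
drive_tool --increments '[[[-1, 0, 0.034, 0.05, 0], [-1, -0.06, 0.034, 0.05, 0], [-1, -0.12, 0.034, 0.05, 0], [-1, -0.16, 0.034, 0.05, 0], [-1, -0.2, 0.034, 0.05, 0]]]'

```text
time_s: 5.95
tcp_pos: [0.6332, -0.1596, 0.0744]
eef_rot: [-180.0, -0.0, -75.6]
contact_force: [-0.1, -1.2, 1.1]
gripper_width: 0.0011
gripper_force: 0.4
```

```bash
python3 - <<'E'
from h import *
shift(-.10,0,.076)
E
```

```text
case now [-0.1407  0.001   0.0744] rot [-180.    -0.   -75.6] t 5.95 j [  3.  26. -13.   0. -50.  11.]
shift [-0.339 -0.009 -0.014]
```

Emit:
drive_tool --increments '[[[-1, -0.06, 0, -0.015, 0], [-1, -0.13, 0, -0.015, 0], [-1, -0.2, 0, -0.015, 0], [-1, -0.27, 0, -0.015, 0], [-1, -0.33, 0, -0.015, 0]]]'

```text
time_s: 6.58
tcp_pos: [0.6232, -0.1211, 0.0762]
eef_rot: [-180.0, -0.0, -75.6]
contact_force: [1.1, -2.4, 0.6]
gripper_width: 0.0007
gripper_force: 0.6
```

```bash
python3 - <<'E'
from h import *
from plant import capture
shift(-.065,0,.077)
s=capture("side")[:,:,::-1]
cv2.imwrite("pics/c.png",cv2.resize(s[150:265,200:340],(730,600),interpolation=cv2.INTER_CUBIC))
E
```

```text
case now [-0.1009  0.0011  0.0762] rot [-180.    -0.   -75.6] t 6.575 j [  7.  25. -16.   0. -49.   8.]
shift [-0.299 -0.01  -0.007]
```

View pics/c.png

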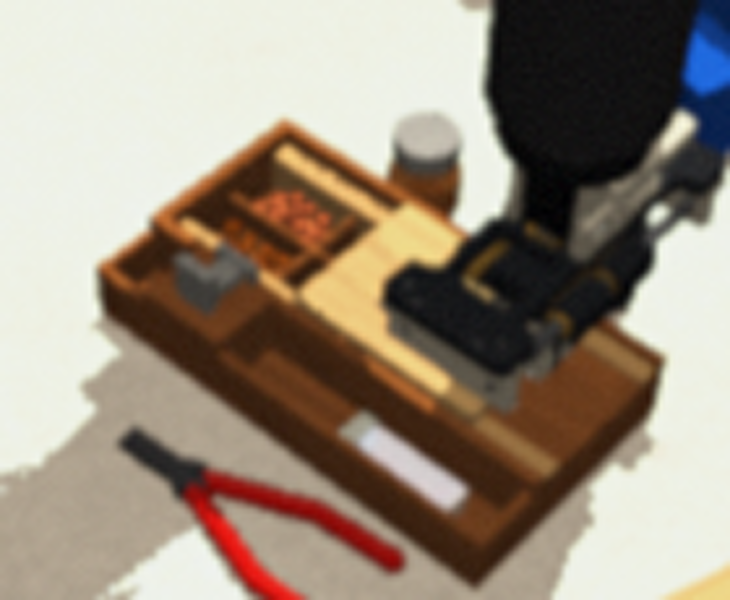

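The cover is sliding straight (nose edge from about (410,205) to (300,290)). I'll continue pushing.

Emit:
drive_tool --increments '[[[-1, -0.07, 0, -0.01, 0], [-1, -0.15, 0, -0.01, 0], [-1, -0.23, 0, -0.01, 0], [-1, -0.31, 0, -0.01, 0], [-1, -0.38, 0, -0.01, 0]]]'

```text
time_s: 7.25
tcp_pos: [0.6119, -0.0769, 0.0774]
eef_rot: [-180.0, -0.0, -75.6]
contact_force: [-0.4, -1.3, 0.8]
gripper_width: 0.0007
gripper_force: 0.6
```

Emit:
drive_tool --increments '[[[-1, -0.05, 0, 0, 0], [-1, -0.1, 0, 0.0, 0], [-1, -0.15, 0, 0.0, 0], [-1, -0.2, 0, 0.01, 0], [-1, -0.24, 0, 0.02, 0]]]'

```text
time_s: 7.88
tcp_pos: [0.6048, -0.0493, 0.0749]
eef_rot: [-180.0, -0.0, -75.6]
contact_force: [-0.2, -1.4, 0.3]
gripper_width: 0.0005
gripper_force: 0.6
```

```bash
python3 - <<'E'
from h import *
shift(-.003,0,.071)
E
```

```text
case now [-0.0268  0.0012  0.0749] rot [-180.    -0.   -75.6] t 7.875 j [ 14.  23. -20.   0. -48.   1.]
shift [-0.199 -0.01   0.032]
```

Emit:
drive_tool --increments '[[[-1, -0.05, 0, 0.01, 0], [-1, -0.1, 0, 0.02, 0], [-1, -0.14, 0, 0.025, 0], [-1, -0.17, 0, 0.025, 0], [-1, -0.19, 0, 0.025, 0]]]'

```text
time_s: 8.5
tcp_pos: [0.5989, -0.0272, 0.0717]
eef_rot: [180.0, 0.0, -75.6]
contact_force: [0.2, 0.0, -0.1]
gripper_width: 0.0006
gripper_force: 0.0
```

```bash
python3 - <<'E'
from h import *
from plant import capture
shift(-.003,0,.071)
s=capture("side")[:,:,::-1]
cv2.imwrite("pics/d.png",cv2.resize(s[150:265,200:340],(730,600),interpolation=cv2.INTER_CUBIC))
E
```

```text
case now [-0.004   0.0015  0.0717] rot [180.    0.  -75.6] t 8.5 j [ 16.  22. -21.  -0. -47.  -2.]
shift [-0.008 -0.012  0.006]
```

View pics/d.png

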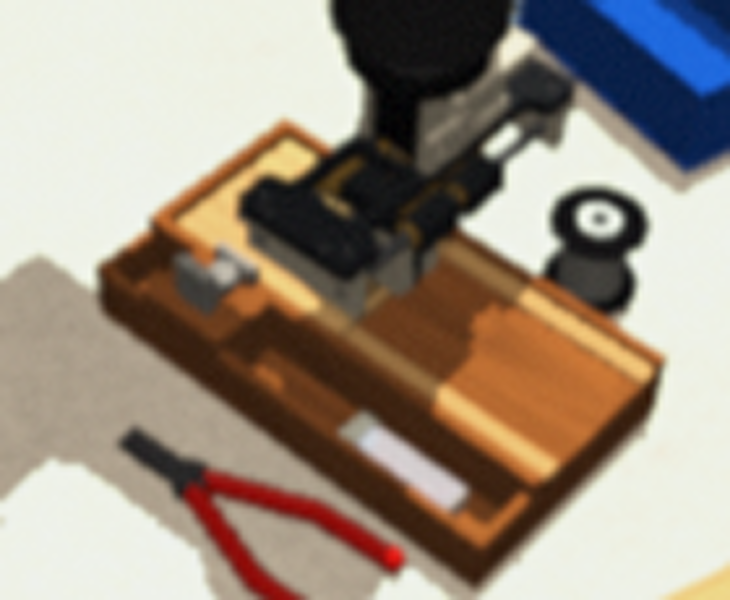

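Emit:
drive_tool --increments '[[[-1, -0.01, 0, 0.01, 0], [-1, -0.02, 0, 0.01, 0], [-1, -0.03, 0, 0.01, 0], [-1, -0.03, 0, 0.01, 0]]]'

```text
time_s: 9.05
tcp_pos: [0.5983, -0.0244, 0.0708]
eef_rot: [-180.0, -0.0, -75.6]
contact_force: [-0.1, -4.2, 2.5]
gripper_width: 0.0007
gripper_force: 2.3
```

The push met firm resistance (4 N) at the end wall, so the cover appears seated. I'll back off and lift.

Emit:
drive_tool --increments '[[[-1, 0.1, 0, 0, 0], [-1, 0.12, 0, -0.2, 0], [-1, 0.12, 0, -0.5, 0], [-1, 0.12, 0, -0.75, 0], [-1, 0.12, 0, -0.75, 0]]]'

```text
time_s: 9.68
tcp_pos: [0.6032, -0.038, 0.1631]
eef_rot: [-179.7, 0.0, -75.6]
contact_force: [-0.3, 0.7, 0.6]
gripper_width: 0.0004
gripper_force: 0.0
```

Emit:
drive_tool --increments '[[[-1, 0, 0, 0, -0.029], [-1, 0, 0, 0, -0.058], [-1, 0, 0, 0, -0.087], [-1, 0, 0, 0, -0.116], [-1, 0, 0, 0, -0.145]]]'

```text
time_s: 10.3
tcp_pos: [0.6011, -0.0382, 0.1593]
eef_rot: [180.0, 0.1, -23.1]
contact_force: [0.0, -0.3, 0.4]
gripper_width: 0.0005
gripper_force: 0.0
```

Emit:
drive_tool --increments '[[[-1, 0, 0, 0, -0.029], [-1, 0, 0, 0, -0.058], [-1, 0, 0, 0, -0.087], [-1, 0, 0, 0, -0.105], [-1, 0, 0, 0, -0.105]]]'

```text
time_s: 10.92
tcp_pos: [0.6012, -0.0382, 0.1595]
eef_rot: [-180.0, 0.1, 14.3]
contact_force: [0.1, 0.6, 0.4]
gripper_width: 0.0005
gripper_force: 0.0
```

```bash
python3 - <<'E'
from h import *
shift(.0745,.122,.16)
E
```

```text
case now [-0.0152  0.0019  0.1595] rot [-1.80e+02  1.00e-01  1.43e+01] t 10.925 j [ 15.  17. -15.  -0. -58.  89.]
shift [-1.001 -0.748 -0.002]
```

Emit:
drive_tool --increments '[[[-1, -0.35, -0.25, 0, 0], [-1, -0.7, -0.5, 0, 0], [-1, -1, -0.748, 0, 0], [-1, -1, -0.748, 0, 0], [-1, -1, -0.748, 0, 0]]]'

```text
time_s: 11.55
tcp_pos: [0.4635, 0.0193, 0.1608]
eef_rot: [-180.0, -0.0, 14.4]
contact_force: [0.9, 0.3, 0.6]
gripper_width: 0.0004
gripper_force: 0.0
```

```bash
python3 - <<'E'
from h import *
from plant import capture
shift(.0745,.122,.072)
t=capture("top")[:,:,::-1]; s=capture("side")[:,:,::-1]
a=cv2.resize(s[155:255,205:305],(440,440),interpolation=cv2.INTER_LANCZOS4)
b=cv2.resize(t[140:240,205:285],(352,440),interpolation=cv2.INTER_LANCZOS4)
cv2.imwrite("pics/e.png",np.hstack([a,b]))
E
```

```text
case now [0.0746 0.1211 0.1608] rot [-180.    -0.    14.4] t 11.55 j [ 27.   4. -31.   0. -54.  78.]
shift [-0.008  0.001  0.74 ]
```

View pics/e.png

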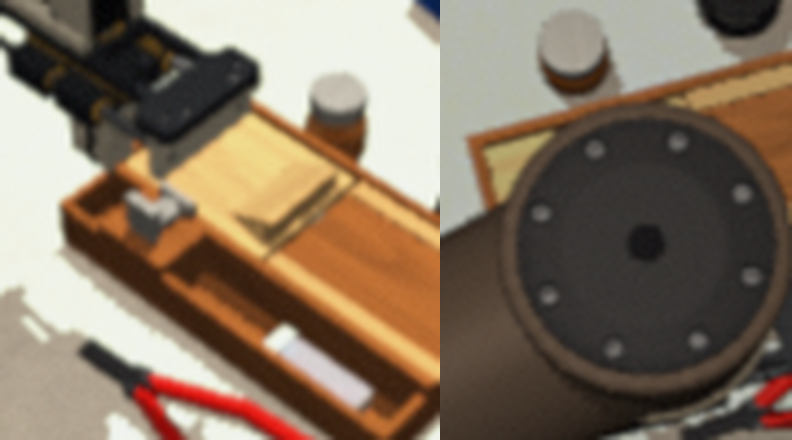

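The cover lies flat in its notch, with its tail edge flush at the rail cut, and the bolt is still open. I'll lower outside the tab.

Emit:
drive_tool --increments '[[[-1, -0.01, 0, 0.25, 0], [-1, -0.01, 0, 0.5, 0], [-1, -0.01, 0, 0.74, 0], [-1, -0.01, 0, 0.74, 0]]]'

```text
time_s: 12.15
tcp_pos: [0.461, 0.0178, 0.0698]
eef_rot: [179.9, 0.3, 14.3]
contact_force: [-1.2, -0.1, 0.5]
gripper_width: 0.0005
gripper_force: 0.0
```

Emit:
drive_tool --increments '[[[-1, 0.06, 0, 0, 0], [-1, 0.12, 0, 0, 0], [-1, 0.15, 0, 0, 0], [-1, 0.18, 0, 0, 0], [-1, 0.21, 0, 0, 0]]]'

```text
time_s: 12.78
tcp_pos: [0.4863, 0.025, 0.0719]
eef_rot: [180.0, 0.0, 14.4]
contact_force: [-1.6, -0.9, 1.9]
gripper_width: 0.0006
gripper_force: 0.8
```

```bash
python3 - <<'E'
from h import *
shift(.0745,.0764,.072)
E
```

```text
case now [0.0745 0.0977 0.0719] rot [180.    0.   14.4] t 12.775 j [ 26.  13. -35.  -0. -42.  78.]
shift [ 0.177 -0.    -0.001]
```

Emit:
drive_tool --increments '[[[-1, 0.03, 0, 0, 0], [-1, 0.06, 0, 0, 0], [-1, 0.09, 0, 0, 0], [-1, 0.12, 0, 0, 0], [-1, 0.14, 0, 0, 0]]]'

```text
time_s: 13.4
tcp_pos: [0.5029, 0.0293, 0.0718]
eef_rot: [180.0, 0.0, 14.4]
contact_force: [-1.5, -1.3, 1.3]
gripper_width: 0.0002
gripper_force: 0.8
```

Emit:
drive_tool --increments '[[[-1, 0.01, 0, 0, 0], [-1, 0.02, 0, 0, 0], [-1, 0.03, 0, 0, 0], [-1, 0.03, 0, 0, 0]]]'

```text
time_s: 13.9
tcp_pos: [0.5035, 0.0292, 0.0712]
eef_rot: [180.0, 0.3, 14.4]
contact_force: [-9.3, -0.2, 6.0]
gripper_width: 0.0006
gripper_force: 4.7
```

Emit:
drive_tool --increments '[[[-1, 0.015, 0, 0, 0], [-1, 0.025, 0, 0, 0], [-1, 0.025, 0, 0, 0]]]'

```text
time_s: 14.28
tcp_pos: [0.5037, 0.029, 0.0707]
eef_rot: [180.0, 0.6, 14.3]
contact_force: [-17.7, 0.1, 12.7]
gripper_width: 0.0006
gripper_force: 8.6
```

Emit:
drive_tool --increments '[[[-1, -0.1, 0, 0, 0], [-1, -0.25, 0, 0, 0], [-1, -0.25, 0, -0.4, 0], [-1, -0.25, 0, -0.8, 0], [-1, -0.25, 0, -0.8, 0]]]'

```text
time_s: 14.9
tcp_pos: [0.483, 0.0246, 0.1721]
eef_rot: [-179.9, -0.6, 14.5]
contact_force: [-0.7, 0.5, -1.4]
gripper_width: 0.0006
gripper_force: 0.0
```

Emit:
drive_tool --increments '[[[-1, 0, -0.4, 0, 0], [-1, 0, -0.8, 0, 0], [-1, 0, -1, 0, 0], [-1, 0, -1, 0, 0]]]'

```text
time_s: 15.4
tcp_pos: [0.45, 0.1413, 0.1676]
eef_rot: [-180.0, -0.0, 14.6]
contact_force: [-0.0, -0.4, 0.8]
gripper_width: 0.0005
gripper_force: 0.0
```

```bash
python3 - <<'E'
from h import *
from plant import capture
t=capture("top")[:,:,::-1]; s=capture("side")[:,:,::-1]
a=cv2.resize(s[155:255,205:305],(440,440),interpolation=cv2.INTER_LANCZOS4)
b=cv2.resize(t[140:240,205:285],(352,440),interpolation=cv2.INTER_LANCZOS4)
cv2.imwrite("pics/f.png",np.hstack([a,b]))
E
```

```text
(no output)
```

View pics/f.png

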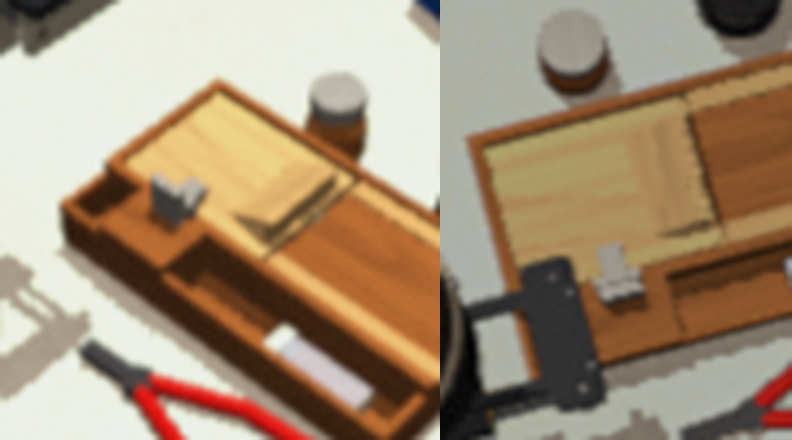

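The cover is flat in the notch. The bolt has moved in over its edge, with the tab now at about (620,285), and everything else looks untouched. Handing in.

```bash
python3 -c "
from plant import job
print(job.close_job())"
```

```text
the job is handed in; nothing more can be done
None
```

The job is handed in, with no verdict shown: the cover lies flat in its notch, the bolt is pushed in to its stop over it, and the pictures show nothing else moved (about 15.5 s of the 42 s used).

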